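Take the ring clamp out of the latched tool case

TASK

The wooden ring clamp is shut in the grey steel tool case: lift the paddle handle at the front of the lid to free the latch and swing the lid up until it stands about upright, where it stays by itself. Then take the clamp out and lay it flat on the middle of the grey cloth pad, setting it down rather than dropping it. Leave the lid open and the other things where they are.

Things in the scene. Friction and masses are not known exactly. Their poses are not given: they have to be found in the camera images.
- case: Grey steel tool case, fixed, 190 deep (own x) x 260 wide (own y) x 65 high, walls and floor 5 thick. Origin: centre of underside. Own -x: front (handle side, nearer the robot), +x: hinge side. On its floor lie the clamp and the dapping block, one at own y about +65, one at -65 (varies). A strike bracket stands inside the front wall (own x -90 to -45, y -24 to 24, z 45 to 52).
- lid (a joint): Lid hinge, rad: 0 shut, 1.57 upright, stop 1.75. The lid is a 6 mm steel plate 190 x 260 on top of the case (upper face 72 above the bench when shut). The hinge is stiff: the lid stays at any angle where it is left; lifting takes about 6 N at the front edge. Until the paddle is lifted about 0.2 rad a hidden pawl holds the lid shut.
- lid_hinge (a point): Point on the lid's hinge line, mid-width of the case's rear top edge (95 behind the case's centre, 65 above the bench). The hinge line runs along the case's own y. The paddle's pivot line is parallel to it, on the lid, 144 in front of it and 18 above it when shut. Axes turn with the lid; at 0 as the case's.
- paddle (a joint): Paddle handle's angle relative to the lid, rad: 0 at rest (parallel to the lid), stop 0.45; grows as its front end is lifted. A light spring returns it (about 3 N at the grip point to lift it fully). Once at its stop, lifting on swings the lid.
- paddle_grip (a point): Grip point of the paddle, a flat steel bar 95 long (case's x), 44 wide (case's y), 12 thick, at mid-width of the lid, overhanging its front edge by 47 with free space beneath. Point: mid-width, mid-thickness, 24 in front of the lid's edge, 70 in front of the pivot line and level with it, 83 above the bench when shut. Gripped by its two sides from above, it can turn between the fingers.
- clamp_mid (a point): Centre of the ring clamp: a wooden bar 130 long (own x) x 28 wide (own y) x 22 high (own z), with a brass collar in the middle. Loose, 70 g. At the start it lies on the case's floor, its length along the case's x within 0.1 rad, its centre 16 above the bench.
- pad_mid (a point): Centre of the top face of the grey cloth-covered pad, fixed, 200 long (own x) x 160 wide (own y) x 5 thick, lying on the bench.
- block_mid (a point): Centre of the wooden dapping block, 50 x 50 x 38 high, loose on the case's floor. Bystander.
- hammer: Hammer lying on the bench behind the pad (farther from the robot), 200 long. Bystander; origin under its middle.
- jar: White ceramic jar with a black lid, 64 across, 85 high, upright at the back of the bench. Bystander; origin under its centre.
- driver: Screwdriver lying on the left of the bench. Bystander.
- tin: Steel cup 76 across, 80 high, on the right of the bench. Bystander; origin under its centre.
- weight: Brass cylinder 60 across, 30 high, on the right of the bench. Bystander; origin under its centre.
- pin: Wooden bench pin block 90 x 50 x 20 lying on the left of the bench. Bystander; origin under its centre.

How it is judged (in metres and radians):
On the way, in this order (a step that is already met when the one before it is completed fails the run):
1. the paddle is lifted while the lid is still down (value of joint paddle above 0.14 rad and value of joint lid below 0.3 rad).
2. the lid stands open (about upright), the clamp still in the case (value of joint lid above 1.35 rad and height (world z) of clamp_mid below 0.05 m), for 0.2 s.
3. the clamp is lifted out of the case (height (world z) of clamp_mid above 0.1 m).
At the end, for the whole second after the job is handed in: The lid stands open by itself (1.3 rad or more) with its paddle back at rest, and the ring clamp lies flat and still on the pad, its centre within 50 mm of the pad's centre (value of joint lid above 1.3 rad and value of joint paddle below 0.1 rad and horizontal distance between clamp_mid and pad_mid below 0.05 m and z of clamp_mid in the frame of pad_mid between 0.005 and 0.019 m and angle between clamp_mid's own x axis and vertical between 1.45 and 1.69 rad and linear speed of clamp below 0.02 m/s and velocity of joint lid below 0.05 rad/s); the robot touches nothing.
It fails at once if the clamp is let go more than 35 mm above the pad (height (world z) of clamp_mid above 0.052 m and horizontal distance between clamp_mid and pad_mid below 0.15 m and contact force between clamp and the fingers below 0.02 N).
It fails at once if another thing (dapping block, hammer, jar, screwdriver, tin, weight or bench pin) is moved more than 40 mm (distance of any of block_mid, hammer, jar, driver, tin, weight, pin from where it was at the start of the episode above 0.04 m).
It also fails if it takes over 72 s, if anything falls off the work surface, if the arm or the gripper's body presses on something with over 40 N, if the wrist force passes 120 N, or if a joint passes its speed limit or range.

ROBOT

A 7-joint arm with a two-finger parallel gripper is mounted at the origin on the work surface. World frame = base frame: x ahead of the robot, y to its left, z up, the work surface at z = 0. Lengths are in m, angles in degrees, forces in N, time in s.
With the tool pointing down it reaches from about 0.425 to 0.875 m from the base axis. Payload 4.7 kg.
Tool frame: the origin (TCP) lies at the very end of the fingers, on their centre line; the grasp point (between the pads) lies 19 mm behind it; z points along the fingers, y is the line along which they close (so a half turn about z gives the same grasp; the last joint's range is limited). The gripper opens to 87 mm and grips with 3 to 60 N. Pads are 19 mm wide; open, the fingers measure 117 mm over their backs; the gripper's body (75 mm by 190 mm) begins 51 mm behind the grasp point.
Start: joints at [-62.561, 18.392, -4.016, 83.108, 1.295, 78.541, -3.26], TCP at [0.291, 0.581, 0.223] pointing down, gripper open.
Joint ranges: [-163.93, 163.93], [-17.29, 119.83], [-79.2, 71.16], [3.27, 140.29], [-89.18, 269.18], [5.43, 117.66], [-154.24, 154.24]. Speed limits (degrees/s): [147.25, 147.25, 180, 180, 180, 180, 180].

INTERFACE

Orientations are given as [roll, pitch, yaw] about the fixed x, y, z axes, in that order (R = Rz(yaw) Ry(pitch) Rx(roll)).
In Python, from cell import get_obs, eyes, env gives the robot as it stands.
- The arm moves only by the tool servo_tool, never from a script. Its argument "series" is a list that holds one entry, the list of rows, each a list of 7 numbers: the shift along the tool's x, y, z in units of 300 mm (1.0 is 300 mm), then the turn, a rotation vector about the tool's x, y, z in units of pi rad (1.0 is pi rad), then the opening, from 0 (shut) to 1 (fully open). In form: [[[tx, ty, tz, wx, wy, wz, gripper], ...]]. A call has 1 to 12 rows; each row is the pose to reach, as a shift and turn from the pose commanded when the call began, along the tool's axes at that moment, turning the shorter way round; what a row does not reach only later rows make up. A row lasts 1/12 s, in which the tool goes at most 41.7 mm and 7.16 degrees, less where a joint would pass 70% of its speed; a pose out of reach is approached as far as the arm can. A call with a number of a shift or a turn outside -1 to 1 is refused whole. A call with a gripper value outside its range is refused whole. The fingers move at their own pace and stop on an object; "grip_force" is the grip in N (left out, the last holds). Time passes only in rows, so rows that repeat a pose let the fingers close. It gives the time, the measured TCP pose, the force, the opening and the grip force at its end, in the units of the state.
- get_obs(): the state, without advancing time (a new reading comes with each control period).
- eyes.read_camera(name): name is "scene" or "top" or "wrist"; returns a dict with "frame" (420x560x3 uint8, red, green, blue), "depth" (420x560 float32, m along the optical axis (not along the pixel's ray), 0 where there is no reading), "fx", "fy", "cx", "cy" (pixels), "distortion" ([k1, k2, p1, p2, k3] as OpenCV has them; the pictures are not rectified), "origin" and "rotation" of the camera in the world; the wrist camera has in their place "mount" (4x4, takes a point from camera to tool coordinates, whose origin is the TCP and whose axes are the flange's). Camera axes: x right, y down, z forward; pixel columns grow to the right and rows downward; lengths in m; the calibration is good to about 2 mm. A picture is of the moment at which its call begins: read the wrist's pose just before it.
- env.sign_off(): hands the job in; it is judged then, once.
The state is a dict: "time_s": time; "qpos": joint angles; "joint_velocities": joint speeds; "effort": joint torques, N m; "tool_pos": TCP position; "tool_rot": TCP orientation; "force": force on the tool from outside, world axes, zero at the start; "wrist_torque": the same for the moment, N m; "grip_width": finger opening in m; "grasp_force": force on a finger pad.
Only numpy, scipy, OpenCV 4.12 (cv2) and the standard library are available. Lean on these libraries where they do the work, as an engineer would, in place of code of your own. Each camera call takes 0.05 s, during which the arm holds its last target. There are 200 camera calls.

## Working session

There is one attempt and no reset: what is moved stays moved. The work goes in short steps, Python scripts to look and compute and a tool call to move; the robot and the scene stay as the last step left them, time stands still between calls to the robot, and variables do not carry over. Pictures are saved under pics/ and viewed, at most 10 in all, crops included, and the job is handed in when it is done.

Besides the shell and the picture viewer there is one more tool, called after "Call:" as name(argument=value, ...) on one line, values as JSON. servo_tool: Moves the arm, as the interface text tells. Shifts and turns lie within -1 to 1; 1 stands for 300 mm of shift or pi rad of turn. Its arguments: {"type":"object","properties":{"series":{"type":"array"},"grip_force":{"type":"number"}},"required":["series"]}

```bash
ls; mkdir -p pics
python3 - <<'E'
from cell import get_obs, eyes, env
import cv2,numpy as np
o=get_obs();print(o)
ims=[]
for n in("scene","top"):
    c=eyes.read_camera(n);np.savez(n+".npz",**c)
    cv2.imwrite(f"pics/{n}0.png",c["frame"][:,:,::-1])
    print(n,c["fx"],c["fy"],c["cx"],c["cy"],c["distortion"],c["origin"],c["rotation"])
E
```

```text
pics
{'time_s': 0.0, 'qpos': array([-62.5621767 ,  18.4386318 ,  -4.01408976,  83.17563355,
         1.29740061,  78.53797684,  -3.26020847]), 'joint_velocities': array([-0.04444959,  0.09329772, -0.02325458,  0.01524798,  0.02937419,
        0.03277801, -0.03557147]), 'effort': array([-7.46390360e-04, -4.91277838e+01, -4.04345104e-01, -3.12532496e+01,
       -6.39301445e-02,  4.36713675e-02,  1.77364564e-04]), 'tool_pos': array([0.2911772 , 0.58052793, 0.22145974]), 'tool_rot': array([-1.79893125e+02,  8.45217621e-03,  1.53370853e+02]), 'force': array([ 0.03017586, -0.30877416, -0.1590179 ]), 'wrist_torque': array([-0.05139287, -0.02219854, -0.06132131]), 'grasp_force': 0.0, 'grip_width': 0.08716998573909977}
scene 450.0036027753554 450.0036027753554 276.45096517976543 206.44356342599144 [-0.10071383  0.          0.          0.          0.        ] [0.95162551 0.61390457 1.2671898 ] [-148.20151247    0.68696408  149.58667741]
top 516.8215243261351 516.8215243261351 283.1424724310912 207.56403043386123 [-0.00550565  0.          0.          0.          0.        ] [ 0.43660404 -0.00507546  1.40652391] [-173.33790028   -1.02240802  -89.08059791]
```

View pics/top0.png

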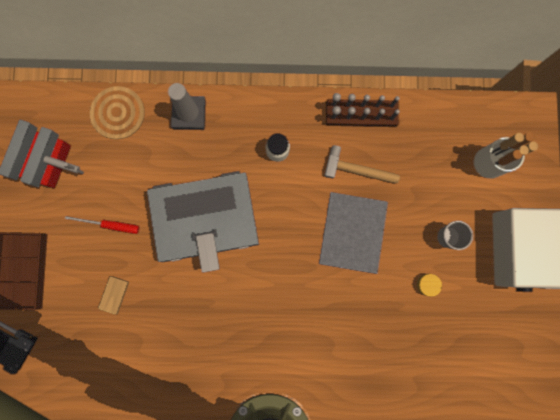

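View pics/scene0.png

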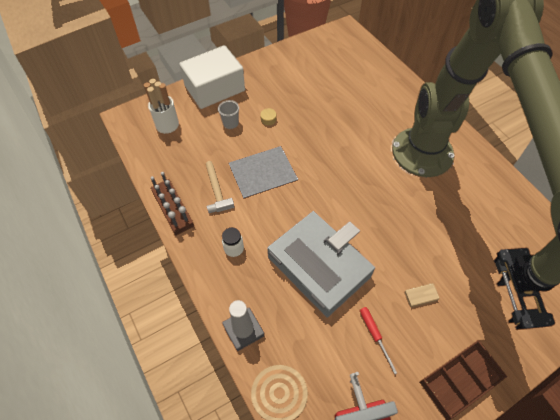

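The top view shows the case lid with corners near (148,188), (245,173), (258,243), (160,260). The paddle is at about (207,252) and the pad is centred near (354,232). The wood is saturated, so a low-saturation mask should isolate these grey items.

```bash
cat > h.py <<'E'
import numpy as np,cv2
from scipy.spatial.transform import Rotation as R
def rot(e): return R.from_euler('xyz',e,degrees=True).as_matrix()
def K(c): return np.array([[c["fx"],0,c["cx"]],[0,c["fy"],c["cy"]],[0,0,1.]])
def cast(c,px,z,pose=None):
    """pixels -> points on the plane at height z (pose=(pos,rpy) of TCP for wrist)"""
    px=np.asarray(px,float).reshape(-1,1,2)
    d=cv2.undistortPoints(px,K(c),np.asarray(c["distortion"],float))[:,0]
    if pose is None: o,M=np.asarray(c["origin"]),rot(c["rotation"])
    else:
        T=np.eye(4);T[:3,:3]=rot(pose[1]);T[:3,3]=pose[0];T=T@np.asarray(c["mount"]);o,M=T[:3,3],T[:3,:3]
    d=np.c_[d,np.ones(len(d))]@M.T
    return o+d*((z-o[2])/d[:,2])[:,None]
def depthpt(c,u,v,pose=None):
    d=c["depth"][int(round(v)),int(round(u))]
    p=cv2.undistortPoints(np.array([[[u,v]]],float),K(c),np.asarray(c["distortion"],float))[0,0]
    p=np.array([p[0],p[1],1])*d
    if pose is None: return rot(c["rotation"])@p+c["origin"]
    p=np.asarray(c["mount"])@np.r_[p,1]; return rot(pose[1])@p[:3]+pose[0]
def totool(o,dp): return rot(o["tool_rot"]).T@np.asarray(dp)/0.3
E
python3 - <<'E'
from h import *
c=dict(np.load("top.npz"))
hsv=cv2.cvtColor(c["frame"],cv2.COLOR_RGB2HSV)
m=(hsv[:,:,1]<70).astype(np.uint8)*255
m[:130]=0;m[290:]=0
m=cv2.morphologyEx(m,cv2.MORPH_CLOSE,np.ones((5,5)))
cs,_=cv2.findContours(m,cv2.RETR_EXTERNAL,cv2.CHAIN_APPROX_NONE)
for k in cs:
    a=cv2.contourArea(k)
    if a<300: continue
    r=cv2.minAreaRect(k);b=cv2.boxPoints(r);print(a,np.round(r[0]),np.round(b,1).tolist())
    if 3500<a<6500: 
        P=cast(c,b,.005);print("pad?",P.round(4).tolist(),P.mean(0),np.linalg.norm(np.diff(P,axis=0),axis=1),np.degrees(np.arctan2(*(P[1]-P[0])[[1,0]])))
for uv in [(170,245),(230,225),(200,203),(207,250),(207,262),(353,232),(300,300)]: print(uv,depthpt(c,*uv).round(4))
# lid by depth: points with height 64..76; paddle 80..96
v,u=np.mgrid[130:300,120:300];p=cv2.undistortPoints(np.c_[u.ravel(),v.ravel()].astype(float)[:,None],K(c),c["distortion"])[:,0]
d=c["depth"][v,u].ravel();P=(np.c_[p,np.ones(len(p))]*d[:,None])@rot(c["rotation"]).T+c["origin"]
for lo,hi in((.062,.1),(.081,.1)):
    s=P[(P[:,2]>lo)&(P[:,2]<hi)&(P[:,0]>.35)]
    r=cv2.minAreaRect(s[:,:2].astype(np.float32)*1000);print(lo,len(s),r,cv2.boxPoints(r).round(1).tolist(),np.median(s,0))
    np.save(f"s{lo}.npy",s)
E
```

```text
695.5 [454. 235.] [[438.0, 221.0], [471.0, 221.0], [471.0, 249.0], [438.0, 249.0]]
4989.5 [526. 249.] [[493.0, 209.0], [559.0, 209.0], [559.0, 289.0], [493.0, 289.0]]
pad? [[0.6072, -0.6051, 0.005], [0.6105, -0.7891, 0.005], [0.392, -0.779, 0.005], [0.3894, -0.5984, 0.005]] [ 0.49977534 -0.69288154  0.005     ] [0.18395741 0.21876706 0.18064992] -88.96489163299847
4061.5 [353. 233.] [[318.70001220703125, 263.6000061035156], [330.29998779296875, 192.10000610351562], [387.8999938964844, 201.39999389648438], [376.20001220703125, 273.0]]
pad? [[0.45, -0.1258, 0.005], [0.6459, -0.1563, 0.005], [0.6228, -0.3146, 0.005], [0.4274, -0.2816, 0.005]] [ 0.53652502 -0.21957667  0.005     ] [0.19818743 0.16005293 0.1982423 ] -8.835683202881116
7622.5 [203. 224.] [[144.8000030517578, 187.60000610351562], [245.10000610351562, 170.10000610351562], [261.1000061035156, 261.20001220703125], [160.8000030517578, 278.79998779296875]]
904.5 [498. 159.] [[469.1000061035156, 155.6999969482422], [510.20001220703125, 132.89999389648438], [526.5999755859375, 162.5], [485.5, 185.39999389648438]]
440.5 [277. 147.]
[... 287 characters left out ...]
262) [0.4488 0.1642 0.0893]
(353, 232) [ 5.376e-01 -2.196e-01 -4.000e-04]
(300, 300) [ 0.3521 -0.0768  0.    ]
0.062 8142 ((587.0042724609375, 117.40940856933594), (266.96514892578125, 429.588623046875), 24.617097854614258) [[376.20001220703125, 257.1000061035156], [555.0999755859375, -133.5], [797.7999877929688, -22.299999237060547], [618.9000244140625, 368.29998779296875]] [0.56769976 0.17168274 0.07342888]
0.081 1100 ((610.0122680664062, 78.43275451660156), (214.32797241210938, 377.2494201660156), 37.229068756103516) [[410.6000061035156, 163.8000030517578], [638.7999877929688, -136.60000610351562], [809.5, -6.900000095367432], [581.2000122070312, 293.5]] [0.50441839 0.15397044 0.08888354]
```

Run:
```python
from h import *
for f in("s0.062.npy","s0.081.npy"):
    s=np.load(f)
    s=s[(s[:,0]<.69)&(s[:,1]>.02)&(s[:,1]<.33)]
    if '081' in f: s=s[(s[:,0]<.56)]
    # drop outliers by rasterising & keeping the largest opening
    g=np.zeros((400,400),np.uint8);ij=((s[:,:2]-[.35,0])*1000).astype(int);g[ij[:,0],ij[:,1]]=255
    g=cv2.morphologyEx(g,cv2.MORPH_CLOSE,np.ones((9,9)))
    if '062' in f: g=cv2.morphologyEx(g,cv2.MORPH_OPEN,np.ones((61,61)))
    else: g=cv2.morphologyEx(g,cv2.MORPH_OPEN,np.ones((15,15)))
    k=max(cv2.findContours(g,0,2)[0],key=cv2.contourArea)
    r=cv2.minAreaRect(k);b=cv2.boxPoints(r)[:,::-1]+[350,0];print(f,r[1],r[2],b.round(1).tolist(),b.mean(0))
c=dict(np.load("top.npz"))
print("lid rear corners",cast(c,[(148,190),(246,173),(258,243),(160,260)],.072))
```

```text
s0.062.npy (205.4034881591797, 260.8502502441406) 79.27803039550781 [[488.3, 34.6], [439.8, 290.9], [641.6, 329.1], [690.1, 72.8]] [564.97647285 181.87428284]
s0.081.npy (98.42808532714844, 52.68983459472656) 80.90972137451172 [[430.6, 133.0], [422.2, 185.1], [519.4, 200.6], [527.7, 148.6]] [474.98597717 166.8377533 ]
lid rear corners [[0.63245482 0.3256178  0.072     ]
 [0.68217323 0.07228886 0.072     ]
 [0.49975161 0.0369382  0.072     ]
 [0.45203033 0.28666312 0.072     ]]
```

Run:
```python
from h import *
from cell import get_obs
o=get_obs()
print(totool(o,np.array([.45,.16,.25])-o["tool_pos"]).round(3), (R.from_matrix(rot(o["tool_rot"]).T)*R.from_euler('xyz',[180,0,190.7],degrees=True)).as_rotvec()/np.pi)
from cell import eyes
print(np.round(eyes.read_camera("wrist")["mount"],3))
```

```text
[-1.102 -1.016 -0.093] [-5.66716970e-04 -1.45888309e-04 -2.07387451e-01]
[[-0.001 -0.97  -0.243  0.065]
 [ 1.    -0.001 -0.     0.001]
 [-0.    -0.243  0.97  -0.162]
 [ 0.     0.     0.     1.   ]]
```

Call:
servo_tool(series=[[[-0.08, -0.07, -0.01, 0, 0, -0.02, 1], [-0.18, -0.16, -0.02, 0, 0, -0.05, 1], [-0.27, -0.25, -0.03, 0, 0, -0.08, 1], [-0.36, -0.33, -0.04, 0, 0, -0.11, 1], [-0.45, -0.42, -0.05, 0, 0, -0.14, 1], [-0.54, -0.5, -0.06, 0, 0, -0.17, 1], [-0.63, -0.58, -0.07, 0, 0, -0.2, 1], [-0.72, -0.66, -0.08, 0, 0, -0.207, 1], [-0.81, -0.74, -0.09, 0, 0, -0.207, 1], [-0.89, -0.82, -0.09, 0, 0, -0.207, 1], [-0.95, -0.87, -0.09, 0, 0, -0.207, 1], [-1.0, -0.92, -0.09, 0, 0, -0.207, 1]]])

```text
time_s: 1.15
tool_pos: [0.4366, 0.1974, 0.2496]
tool_rot: [180.0, 0.0, -169.5]
force: [0.9, -0.5, 0.4]
grip_width: 0.0872
grasp_force: 0.0
```

Run:
```python
from h import *
from cell import get_obs,eyes
o=get_obs();print(o["time_s"],o["tool_pos"],o["tool_rot"],o["qpos"])
c=eyes.read_camera("wrist");np.savez("w1.npz",pos=o["tool_pos"],rpy=o["tool_rot"],**c);cv2.imwrite("pics/w1.png",c["frame"][:,:,::-1])
```

```text
1.15 [0.43656329 0.19741565 0.24961647] [ 1.79997621e+02  2.18071335e-02 -1.69514599e+02] [-37.64657606  -3.51197023   9.72160547 104.47381322   0.60818882
  78.96693705  72.4263477 ]
```

View pics/w1.png

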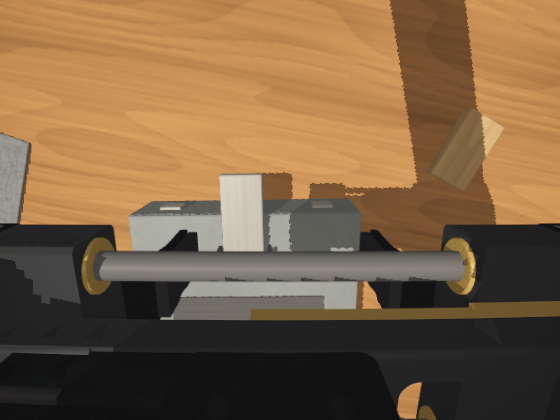

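The wrist view shows the paddle's front end with corners at about (221,176) and (263,175). The lid's front corners are near (134,215) and (358,212). I'll cast these onto their planes.

Run:
```python
from h import *
c=dict(np.load("w1.npz"));ps=(c["pos"],c["rpy"])
f=c["frame"][160:225,120:370].astype(int)
# paddle edges: print sat/brightness along rows
hsv=cv2.cvtColor(c["frame"],cv2.COLOR_RGB2HSV)
for r in(185,195,225,240): 
    g=np.diff(c["frame"][r,200:290].astype(int).sum(1)); print(r,200+np.argsort(-abs(g))[:5]+.5)
for col in(232,242,252):
    g=np.diff(hsv[165:190,col,1].astype(int));print(col,165+np.argsort(-abs(g))[:3]+.5)
P=cast(c,[(220.5,175),(263,175),(222,240),(264,240)],.089,ps);print("paddle",P.round(4).tolist())
L=cast(c,[(134,214),(358,212)],.072,ps);print("lid",L.round(4).tolist(),np.linalg.norm(L[1]-L[0]))
for uv in[(242,185),(242,195),(242,235),(150,230),(300,230)]:print(depthpt(c,*uv,ps).round(4))
```

```text
185 [261.5 219.5 260.5 220.5 259.5]
195 [261.5 260.5 219.5 220.5 262.5]
225 [262.5 268.5 261.5 267.5 221.5]
240 [288.5 269.5 262.5 263.5 268.5]
232 [173.5 172.5 174.5]
242 [173.5 172.5 171.5]
252 [173.5 172.5 174.5]
paddle [[0.434, 0.1373, 0.089], [0.4262, 0.1796, 0.089], [0.503, 0.1485, 0.089], [0.4948, 0.1926, 0.089]]
lid [[0.4976, 0.0461, 0.072], [0.4504, 0.2889, 0.072]] 0.24736481087059536
[0.4401 0.1603 0.0893]
[0.4507 0.1619 0.0884]
[0.4934 0.1687 0.0894]
[0.5135 0.0649 0.0708]
[0.4826 0.2304 0.071 ]
```

Call:
servo_tool(series=[[[-0.01, -0.06, 0.1, 0, 0, 0, 1], [-0.026, -0.125, 0.2, 0, 0, 0, 1], [-0.026, -0.125, 0.3, 0, 0, 0, 1], [-0.026, -0.125, 0.4, 0, 0, 0, 1], [-0.026, -0.125, 0.4, 0, 0, 0, 1], [-0.026, -0.125, 0.4, 0, 0, 0, 1]]])

```text
time_s: 1.7
tool_pos: [0.4492, 0.1641, 0.1286]
tool_rot: [-179.9, -0.2, -169.4]
force: [-0.0, 0.1, -0.0]
grip_width: 0.0868
grasp_force: 0.0
```

Run:
```python
from h import *
from cell import get_obs
o=get_obs();print(o["tool_pos"],o["tool_rot"],totool(o,np.array([.451,.162,.064])-o["tool_pos"]).round(4))
```

```text
[0.4492378  0.16407814 0.1286322 ] [-179.94206058   -0.19406214 -169.36483968] [-0.0052 -0.0077  0.2154]
```

Call:
servo_tool(series=[[[-0.005, -0.008, 0.1, 0, 0, 0, 1], [-0.005, -0.008, 0.17, 0, 0, 0, 1], [-0.005, -0.008, 0.215, 0, 0, 0, 1], [-0.005, -0.008, 0.215, 0, 0, 0, 1], [-0.005, -0.008, 0.215, 0, 0, 0, 0.7], [-0.005, -0.008, 0.215, 0, 0, 0, 0.45], [-0.005, -0.008, 0.215, 0, 0, 0, 0.4], [-0.005, -0.008, 0.215, 0, 0, 0, 0.4], [-0.005, -0.008, 0.215, 0, 0, 0, 0.4], [-0.005, -0.008, 0.215, 0, 0, 0, 0.4]]], grip_force=25)

```text
time_s: 2.53
tool_pos: [0.4527, 0.1626, 0.0657]
tool_rot: [180.0, 0.1, -169.4]
force: [-0.2, 0.3, 0.4]
grip_width: 0.0551
grasp_force: 0.0
```

Run:
```python
from h import *
# rows for paddle lift then lid arc: displacement of grip from start in case frame; tool x=-case x, tool z=-up
def g(t,p):
    a=144+70*np.cos(p);b=18+70*np.sin(p)
    return np.array([-a*np.cos(t)+b*np.sin(t),a*np.sin(t)+b*np.cos(t)])
g0=g(0,0)
def row(t,p): d=(g(t,p)-g0)/300;return [round(-d[0],3),round(-d[1],3)]
print([(p,row(0,p)) for p in(.1,.2,.3,.4,.45)])
print([(round(t,2),row(t,.45)) for t in np.arange(0,1.61,.05)])
```

```text
[(0.1, [np.float64(-0.001), np.float64(-0.023)]), (0.2, [np.float64(-0.005), np.float64(-0.046)]), (0.3, [np.float64(-0.01), np.float64(-0.069)]), (0.4, [np.float64(-0.018), np.float64(-0.091)]), (0.45, [np.float64(-0.023), np.float64(-0.101)])]
[(np.float64(0.0), [np.float64(-0.023), np.float64(-0.101)]), (np.float64(0.05), [np.float64(-0.032), np.float64(-0.136)]), (np.float64(0.1), [np.float64(-0.043), np.float64(-0.17)]), (np.float64(0.15), [np.float64(-0.055), np.float64(-0.203)]), (np.float64(0.2), [np.float64(-0.069), np.float64(-0.235)]), (np.float64(0.25), [np.float64(-0.085), np.float64(-0.267)]), (np.float64(0.3), [np.float64(-0.102), np.float64(-0.298)]), (np.float64(0.35), [np.float64(-0.12), np.float64(-0.328)]), (np.float64(0.4), [np.float64(-0.141), np.float64(-0.357)]), (np.float64(0.45), [np.float64(-0.162), np.float64(-0.386)]), (np.float64(0.5), [np.float64(-0.185), np.float64(-0.413)]), (np.float64(0.55), [np.float64(-0.209), np.float64(-0.438)]), (np.float64(0.6), [np.float64(-0.235), np.float64(-0.463)]), (np.float64(0.65), [np.float64(-0.262), np.float64(-0.48
[... 467 characters left out ...]
0.51), np.float64(-0.619)]), (np.float64(1.1), [np.float64(-0.544), np.float64(-0.628)]), (np.float64(1.15), [np.float64(-0.579), np.float64(-0.636)]), (np.float64(1.2), [np.float64(-0.614), np.float64(-0.642)]), (np.float64(1.25), [np.float64(-0.649), np.float64(-0.646)]), (np.float64(1.3), [np.float64(-0.684), np.float64(-0.648)]), (np.float64(1.35), [np.float64(-0.72), np.float64(-0.649)]), (np.float64(1.4), [np.float64(-0.755), np.float64(-0.648)]), (np.float64(1.45), [np.float64(-0.79), np.float64(-0.645)]), (np.float64(1.5), [np.float64(-0.826), np.float64(-0.64)]), (np.float64(1.55), [np.float64(-0.86), np.float64(-0.633)]), (np.float64(1.6), [np.float64(-0.895), np.float64(-0.625)])]
```

Still closing at 55 mm, so continue shutting with no arm motion.

Call:
servo_tool(series=[[[0, 0, 0, 0, 0, 0, 0.4], [0, 0, 0, 0, 0, 0, 0.4], [0, 0, 0, 0, 0, 0, 0.4], [0, 0, 0, 0, 0, 0, 0.4], [0, 0, 0, 0, 0, 0, 0.4], [0, 0, 0, 0, 0, 0, 0.4]]], grip_force=25)

```text
time_s: 3.03
tool_pos: [0.4525, 0.1614, 0.0651]
tool_rot: [-179.9, -0.0, -169.4]
force: [0.2, -5.1, 3.5]
grip_width: 0.0439
grasp_force: 25.0
```

Call:
servo_tool(series=[[[-0.001, 0, -0.023, 0, 0, 0, 0.35], [-0.005, 0, -0.046, 0, 0, 0, 0.35], [-0.01, 0, -0.069, 0, 0, 0, 0.35], [-0.018, 0, -0.09, 0, 0, 0, 0.35], [-0.02, 0, -0.095, 0, 0, 0, 0.35], [-0.02, 0, -0.095, 0, 0, 0, 0.35]]])

```text
time_s: 3.53
tool_pos: [0.4573, 0.1623, 0.0929]
tool_rot: [-179.9, -0.2, -169.4]
force: [0.1, -6.5, -4.7]
grip_width: 0.0435
grasp_force: 25.0
```

Call:
servo_tool(series=[[[-0.012, 0, -0.041, 0, 0, 0, 0.35], [-0.023, 0, -0.075, 0, 0, 0, 0.35], [-0.035, 0, -0.108, 0, 0, 0, 0.35], [-0.049, 0, -0.14, 0, 0, 0, 0.35], [-0.065, 0, -0.172, 0, 0, 0, 0.35], [-0.082, 0, -0.203, 0, 0, 0, 0.35], [-0.1, 0, -0.233, 0, 0, 0, 0.35], [-0.121, 0, -0.262, 0, 0, 0, 0.35], [-0.142, 0, -0.291, 0, 0, 0, 0.35], [-0.165, 0, -0.318, 0, 0, 0, 0.35], [-0.189, 0, -0.343, 0, 0, 0, 0.35], [-0.215, 0, -0.368, 0, 0, 0, 0.35]]])

```text
time_s: 4.53
tool_pos: [0.5188, 0.1745, 0.2031]
tool_rot: [-180.0, -0.5, -169.4]
force: [-3.5, -4.7, -3.3]
grip_width: 0.0439
grasp_force: 25.0
```

Call:
servo_tool(series=[[[-0.027, 0, -0.023, 0, 0, 0, 0.35], [-0.055, 0, -0.045, 0, 0, 0, 0.35], [-0.083, 0, -0.066, 0, 0, 0, 0.35], [-0.113, 0, -0.085, 0, 0, 0, 0.35], [-0.144, 0, -0.102, 0, 0, 0, 0.35], [-0.176, 0, -0.118, 0, 0, 0, 0.35], [-0.208, 0, -0.132, 0, 0, 0, 0.35], [-0.241, 0, -0.145, 0, 0, 0, 0.35], [-0.275, 0, -0.156, 0, 0, 0, 0.35], [-0.309, 0, -0.165, 0, 0, 0, 0.35], [-0.344, 0, -0.173, 0, 0, 0, 0.35], [-0.379, 0, -0.179, 0, 0, 0, 0.35]]])

```text
time_s: 5.53
tool_pos: [0.6317, 0.197, 0.2591]
tool_rot: [179.9, -0.2, -169.3]
force: [-6.6, -3.1, 3.0]
grip_width: 0.0436
grasp_force: 25.0
```

Call:
servo_tool(series=[[[-0.035, 0, -0.004, 0, 0, 0, 0.35], [-0.07, 0, -0.006, 0, 0, 0, 0.35], [-0.106, 0, -0.007, 0, 0, 0, 0.35], [-0.141, 0, -0.006, 0, 0, 0, 0.35], [-0.176, 0, -0.003, 0, 0, 0, 0.35], [-0.212, 0, 0.002, 0, 0, 0, 0.35], [-0.235, 0, 0.007, 0, 0, 0, 0.35], [-0.25, 0, 0.01, 0, 0, 0, 0.35], [-0.26, 0, 0.012, 0, 0, 0, 0.35], [-0.26, 0, 0.012, 0, 0, 0, 0.35], [-0.26, 0, 0.012, 0, 0, 0, 0.35]]])

```text
time_s: 6.45
tool_pos: [0.7118, 0.2129, 0.2596]
tool_rot: [179.8, 0.5, -169.3]
force: [0.2, -0.7, 11.1]
grip_width: 0.0434
grasp_force: 25.0
```

Run:
```python
from h import *
from cell import get_obs,eyes
o=get_obs();print(o["tool_pos"],o["force"],o["qpos"])
c=eyes.read_camera("scene");np.savez("s2.npz",**c);cv2.imwrite("pics/s2.png",cv2.resize(c["frame"][150:350,180:440,::-1],None,fx=2.5,fy=2.5))
```

```text
[0.71178816 0.21293592 0.25960111] [ 0.16596812 -0.74565458 11.11119693] [-28.29207283  29.4439311   15.48680281  64.83518789  -7.72435862
  86.15998387  86.43126873]
```

View pics/s2.png

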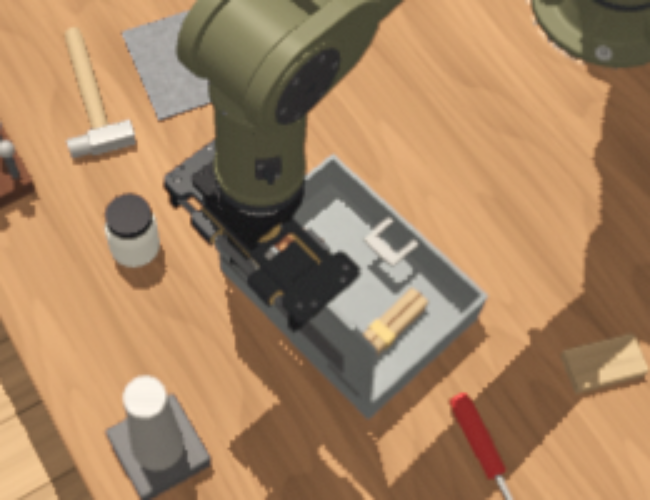

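The lid stands open. The clamp is at crop (398,320), on the case's left (+y) side. I'll release the paddle and rise.

Call:
servo_tool(series=[[[0, 0, 0, 0, 0, 0, 0.6], [0, 0, 0, 0, 0, 0, 0.8], [0, 0, 0, 0, 0, 0, 0.8], [0, 0, 0, 0, 0, 0, 0.8], [0, 0, 0, 0, 0, 0, 0.8], [0, 0, -0.05, 0, 0, 0, 0.8], [0, 0, -0.12, 0, 0, 0, 0.8], [0, 0, -0.2, 0, 0, 0, 0.8], [0, 0, -0.28, 0, 0, 0, 0.8], [0, 0, -0.35, 0, 0, 0, 0.8], [0, 0, -0.35, 0, 0, 0, 0.8]]])

```text
time_s: 7.42
tool_pos: [0.7113, 0.2112, 0.3645]
tool_rot: [179.9, 0.4, -169.4]
force: [0.4, -0.2, 1.0]
grip_width: 0.0694
grasp_force: 0.0
```

Call:
servo_tool(series=[[[0.08, 0.03, 0, 0, 0, 0, 0.7], [0.18, 0.07, 0, 0, 0, 0, 0.7], [0.28, 0.12, 0, 0, 0, 0, 0.65], [0.38, 0.16, 0.05, 0, 0, 0, 0.6], [0.45, 0.2, 0.12, 0, 0, 0, 0.6], [0.486, 0.213, 0.2, 0, 0, 0, 0.6], [0.486, 0.213, 0.3, 0, 0, 0, 0.6], [0.486, 0.213, 0.35, 0, 0, 0, 0.6], [0.486, 0.213, 0.35, 0, 0, 0, 0.6]]])

```text
time_s: 8.17
tool_pos: [0.552, 0.246, 0.2491]
tool_rot: [-179.9, -0.5, -169.3]
force: [-0.1, -0.3, -0.5]
grip_width: 0.0525
grasp_force: 0.0
```

Run:
```python
from h import *
from cell import get_obs,eyes
o=get_obs();print(o["tool_pos"],o["tool_rot"],o["grip_width"])
c=eyes.read_camera("wrist");np.savez("w3.npz",pos=o["tool_pos"],rpy=o["tool_rot"],**c)
d=eyes.read_camera("scene");np.savez("s3.npz",**d)
cv2.imwrite("pics/w3.png",np.hstack([cv2.resize(c["frame"][:260,80:480],(400,260)),cv2.resize(d["frame"][140:330,220:420],None,fx=1.37,fy=1.37)])[:,:,::-1] if False else c["frame"][:,:,::-1])
cv2.imwrite("pics/s3.png",cv2.resize(d["frame"][120:340,200:440,::-1],None,fx=2.5,fy=2.5))
```

```text
[0.55199043 0.2460261  0.24907134] [-179.88375427   -0.45579355 -169.32172198] 0.05253094676471413
```

View pics/w3.png

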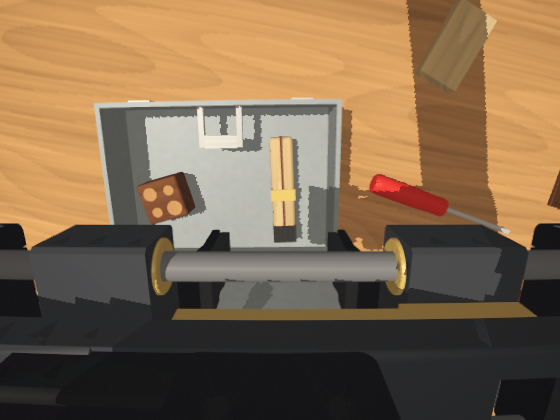

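View pics/s3.png

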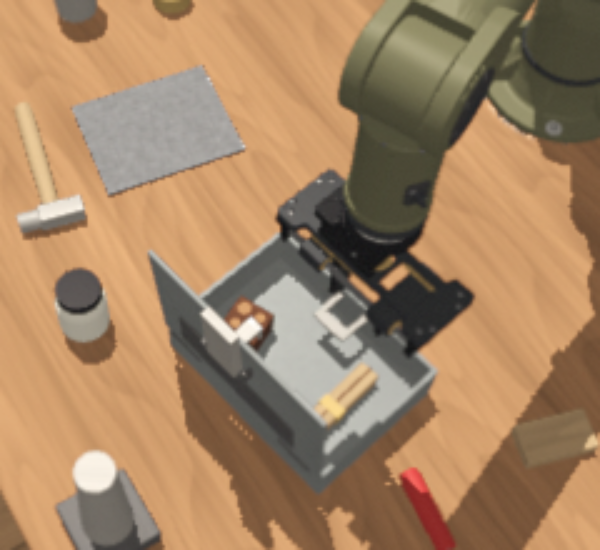

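The wrist view shows the clamp from (281,137) to (285,241), with its brass collar at (283,195). The block is at (166,198). In the scene view the lid stands upright by itself and its paddle is back.

Run:
```python
from h import *
from cell import get_obs
c=dict(np.load("w3.npz"));ps=(c["pos"],c["rpy"])
P=cast(c,[(281.5,137),(283.5,195.5),(285,241),(270,150),(293,150),(273,220),(296,220)],.027,ps);print(P.round(4).tolist(),np.linalg.norm(P[0]-P[2]))
d=P[2]-P[0];print("yaw",np.degrees(np.arctan2(d[1],d[0])))
print(cast(c,[(98,104),(341,101)],.065,ps).round(4))
for uv in[(282,150),(276,196),(290,230),(240,200)]:print(depthpt(c,*uv,ps).round(4))
o=get_obs();print(totool(o,P[1]-o["tool_pos"]))
```

```text
[[0.5018, 0.2398, 0.027], [0.5703, 0.2553, 0.027], [0.6279, 0.2683, 0.027], [0.5192, 0.2293, 0.027], [0.5141, 0.256, 0.027], [0.6034, 0.2484, 0.027], [0.5981, 0.2765, 0.027]] 0.12927851132924287
yaw 12.749287398800515
[[0.5018 0.0434 0.065 ]
 [0.4531 0.2929 0.065 ]]
[0.5166 0.2432 0.0256]
[0.5727 0.2465 0.0266]
[0.6125 0.2718 0.0266]
[0.591  0.2023 0.0062]
[-0.05767854  0.01926278  0.75553301]
```

Call:
servo_tool(series=[[[-0.02, 0.008, 0.08, 0, 0, -0.006, 0.6], [-0.047, 0.018, 0.18, 0, 0, -0.012, 0.6], [-0.047, 0.018, 0.28, 0, 0, -0.012, 0.6], [-0.047, 0.018, 0.38, 0, 0, -0.012, 0.6], [-0.047, 0.018, 0.48, 0, 0, -0.012, 0.6], [-0.047, 0.018, 0.56, 0, 0, -0.012, 0.6], [-0.047, 0.018, 0.6, 0, 0, -0.012, 0.6], [-0.047, 0.018, 0.6, 0, 0, -0.012, 0.6]]])

```text
time_s: 8.93
tool_pos: [0.567, 0.254, 0.0722]
tool_rot: [-179.9, -0.2, -167.2]
force: [-0.8, -0.1, -0.4]
grip_width: 0.0523
grasp_force: 0.0
```

Run:
```python
from h import *
from cell import get_obs,eyes
o=get_obs();print(o["tool_pos"],o["tool_rot"],totool(o,np.array([.565,.254,.009])-o["tool_pos"]).round(4))
c=eyes.read_camera("wrist");np.savez("w4.npz",pos=o["tool_pos"],rpy=o["tool_rot"],**c);cv2.imwrite("pics/w4.png",c["frame"][:,:,::-1])
```

```text
[0.56699577 0.25397915 0.07215838] [-179.94086833   -0.1944622  -167.22806246] [0.0058 0.0018 0.2105]
```

View pics/w4.png

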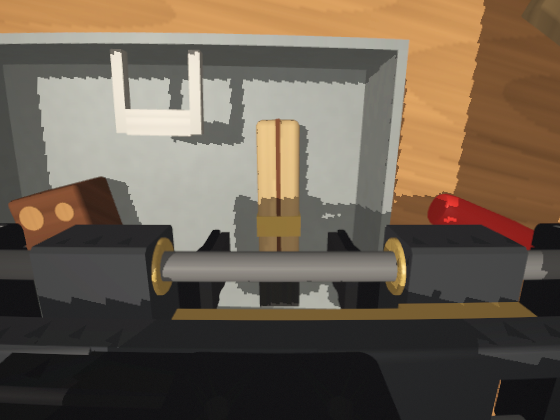

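The clamp at column 279 is centred between the fingers (about 215 to 345) and aligned with them. I'll descend and close.

Call:
servo_tool(series=[[[0.005, 0, 0.07, 0, 0, 0, 0.6], [0.005, 0, 0.14, 0, 0, 0, 0.6], [0.005, 0, 0.19, 0, 0, 0, 0.6], [0.005, 0, 0.21, 0, 0, 0, 0.6], [0.005, 0, 0.21, 0, 0, 0, 0.5], [0.005, 0, 0.21, 0, 0, 0, 0.35], [0.005, 0, 0.21, 0, 0, 0, 0.2], [0.005, 0, 0.21, 0, 0, 0, 0.2], [0.005, 0, 0.21, 0, 0, 0, 0.2], [0.005, 0, 0.21, 0, 0, 0, 0.2], [0.005, 0, 0.21, 0, 0, 0, 0.2], [0.005, 0, 0.21, 0, 0, 0, 0.2]]], grip_force=20)

```text
time_s: 9.98
tool_pos: [0.5674, 0.2546, 0.0125]
tool_rot: [180.0, 0.1, -167.2]
force: [-0.2, -1.0, 6.8]
grip_width: 0.0277
grasp_force: 20.0
```

Call:
servo_tool(series=[[[0, 0, -0.02, 0, 0, 0, 0.2], [0, 0, -0.06, 0, 0, 0, 0.2], [0, 0, -0.12, 0, 0, 0, 0.2], [0, 0, -0.19, 0, 0, 0, 0.2], [0, 0, -0.26, 0, 0, 0, 0.2], [0, 0, -0.33, 0, 0, 0, 0.2], [0, 0, -0.4, 0, 0, 0, 0.2], [0, 0, -0.47, 0, 0, 0, 0.2], [0, 0, -0.53, 0, 0, 0, 0.2], [0, 0, -0.57, 0, 0, 0, 0.2], [0, 0, -0.6, 0, 0, 0, 0.2], [0, 0, -0.6, 0, 0, 0, 0.2]]])

```text
time_s: 10.98
tool_pos: [0.5672, 0.2546, 0.1933]
tool_rot: [179.9, 0.2, -167.2]
force: [0.0, -0.3, -0.9]
grip_width: 0.0276
grasp_force: 20.0
```

Run:
```python
from h import *
from cell import get_obs
o=get_obs();print(o["tool_pos"],o["force"],o["grip_width"],o["grasp_force"],totool(o,np.array([.5365,-.2196,.19])-o["tool_pos"]).round(4))
```

```text
[0.56721732 0.25457776 0.19331239] [ 0.04685768 -0.30505545 -0.85613144] 0.027605779487657533 19.983233213424683 [ 0.4498 -1.5187  0.0082]
```

Call:
servo_tool(series=[[[0.01, -0.04, 0, 0, 0, 0, 0.2], [0.03, -0.1, 0, 0, 0, 0, 0.2], [0.05, -0.18, 0, 0, 0, 0, 0.2], [0.08, -0.26, 0, 0, 0, 0, 0.2], [0.1, -0.34, 0, 0, 0, 0, 0.2], [0.125, -0.42, 0, 0, 0, 0, 0.2], [0.15, -0.5, 0, 0, 0, 0, 0.2], [0.17, -0.58, 0, 0, 0, 0, 0.2], [0.195, -0.66, 0, 0, 0, 0, 0.2], [0.22, -0.74, 0, 0, 0, 0, 0.2], [0.24, -0.82, 0, 0, 0, 0, 0.2], [0.265, -0.9, 0, 0, 0, 0, 0.2]]])

```text
time_s: 11.98
tool_pos: [0.547, -0.0289, 0.1894]
tool_rot: [180.0, -0.2, -167.3]
force: [-0.1, -0.6, -0.7]
grip_width: 0.0281
grasp_force: 20.0
```

Call:
servo_tool(series=[[[0.025, -0.08, 0, 0, 0, 0.015, 0.2], [0.05, -0.16, 0, 0, 0, 0.03, 0.2], [0.075, -0.24, 0, 0, 0, 0.05, 0.2], [0.1, -0.32, 0, 0, 0, 0.07, 0.2], [0.125, -0.4, 0, 0, 0, 0.09, 0.2], [0.15, -0.48, 0, 0, 0, 0.105, 0.2], [0.165, -0.54, 0, 0, 0, 0.12, 0.2], [0.175, -0.58, 0, 0, 0, 0.12, 0.2], [0.185, -0.61, 0, 0, 0, 0.12, 0.2], [0.185, -0.618, 0, 0, 0, 0.12, 0.2], [0.185, -0.618, 0, 0, 0, 0.12, 0.2]]])

```text
time_s: 12.9
tool_pos: [0.5351, -0.2201, 0.1904]
tool_rot: [180.0, -0.1, 171.1]
force: [-0.7, -0.0, -0.9]
grip_width: 0.0277
grasp_force: 20.0
```

Run:
```python
from h import *
from cell import get_obs,eyes
o=get_obs();print(o["tool_pos"],o["force"],o["grip_width"],o["grasp_force"],totool(o,np.array([.5365,-.2196,.0]+np.array([0,0,.0025]))-o["tool_pos"]).round(4))
c=eyes.read_camera("wrist");cv2.imwrite("pics/w5.png",c["frame"][:,:,::-1])
```

```text
[ 0.53505811 -0.22012472  0.19041016] [-0.65250835 -0.04413299 -0.86130964] 0.02766294878434832 19.983243942260742 [-0.0052  0.0024  0.6264]
```

View pics/w5.png

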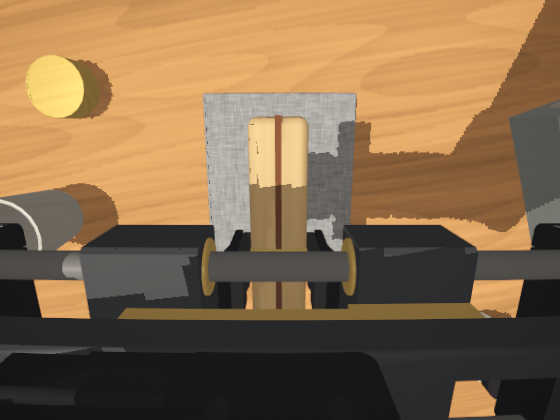

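The clamp is held level, centred over the pad (columns 205 to 355) and aligned with it. I'll lower it gently.

Call:
servo_tool(series=[[[-0.005, 0, 0.06, 0, 0, 0, 0.2], [-0.005, 0, 0.14, 0, 0, 0, 0.2], [-0.005, 0, 0.22, 0, 0, 0, 0.2], [-0.005, 0, 0.3, 0, 0, 0, 0.2], [-0.005, 0, 0.38, 0, 0, 0, 0.2], [-0.005, 0, 0.45, 0, 0, 0, 0.2], [-0.005, 0, 0.51, 0, 0, 0, 0.2], [-0.005, 0, 0.55, 0, 0, 0, 0.2], [-0.005, 0, 0.57, 0, 0, 0, 0.2], [-0.005, 0, 0.582, 0, 0, 0, 0.2], [-0.005, 0, 0.582, 0, 0, 0, 0.2], [-0.005, 0, 0.582, 0, 0, 0, 0.2]]])

```text
time_s: 13.95
tool_pos: [0.5378, -0.2201, 0.0173]
tool_rot: [-180.0, 0.1, 171.2]
force: [0.8, -0.6, -0.7]
grip_width: 0.0278
grasp_force: 20.0
```

Call:
servo_tool(series=[[[0, 0, 0.005, 0, 0, 0, 0.2], [0, 0, 0.01, 0, 0, 0, 0.2], [0, 0, 0.014, 0, 0, 0, 0.2], [0, 0, 0.017, 0, 0, 0, 0.2], [0, 0, 0.017, 0, 0, 0, 0.2]]])

```text
time_s: 14.37
tool_pos: [0.5374, -0.2201, 0.0125]
tool_rot: [180.0, 0.0, 171.2]
force: [-2.0, 1.4, 5.1]
grip_width: 0.0276
grasp_force: 20.0
```

The clamp has contacted the pad at the expected height (5 N upward). Now I'll release it and rise.

Call:
servo_tool(series=[[[0, 0, 0, 0, 0, 0, 0.35], [0, 0, 0, 0, 0, 0, 0.5], [0, 0, 0, 0, 0, 0, 0.6], [0, 0, 0, 0, 0, 0, 0.6], [0, 0, 0, 0, 0, 0, 0.6], [0, 0, -0.04, 0, 0, 0, 0.6], [0, 0, -0.1, 0, 0, 0, 0.6], [0, 0, -0.2, 0, 0, 0, 0.6], [0, 0, -0.3, 0, 0, 0, 0.6], [0, 0, -0.4, 0, 0, 0, 0.6], [0, 0, -0.5, 0, 0, 0, 0.6], [0, 0, -0.6, 0, 0, 0, 0.6]]])

```text
time_s: 15.37
tool_pos: [0.5367, -0.2202, 0.1939]
tool_rot: [180.0, 0.1, 171.2]
force: [1.4, -0.2, 0.7]
grip_width: 0.0522
grasp_force: 0.0
```

Call:
servo_tool(series=[[[0.1, 0, -0.05, 0, 0, 0, 0.6], [0.2, 0, -0.1, 0, 0, 0, 0.6], [0.2, 0, -0.1, 0, 0, 0, 0.6], [0.2, 0, -0.1, 0, 0, 0, 0.6], [0.2, 0, -0.1, 0, 0, 0, 0.6]]])

```text
time_s: 15.78
tool_pos: [0.4782, -0.2106, 0.2218]
tool_rot: [180.0, 0.1, 171.2]
force: [-0.2, 0.4, 0.1]
grip_width: 0.0522
grasp_force: 0.0
```

Run:
```python
from h import *
from cell import get_obs,eyes
o=get_obs();print(o["time_s"],o["tool_pos"],o["force"],o["grip_width"])
d=eyes.read_camera("scene");np.savez("s6.npz",**d)
cv2.imwrite("pics/s6.png",cv2.resize(d["frame"][110:340,190:440,::-1],None,fx=2.5,fy=2.5))
```

```text
15.7833 [ 0.47819737 -0.21063462  0.22182245] [-0.17767225  0.42851515  0.14152916] 0.05216210711847694
```

View pics/s6.png

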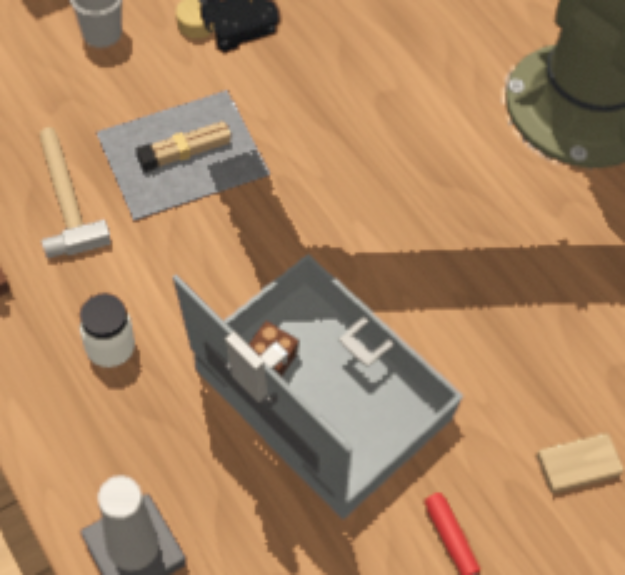

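The picture shows the clamp flat on the pad at crop (187,147), close to its middle. The lid is upright with the paddle back against it, and the block, hammer and jar look unmoved.

```bash
python3 -c "
from cell import env
print(env.sign_off())"
```

```text
the job is handed in; nothing more can be done
None
```

The job is handed in: the lid stands open on its own with the paddle back at rest, and the clamp was set down flat near the middle of the pad, with nothing else seen to have moved; no verdict came back.

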